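Put the spices back in the rack in order of height

ROBOT

A 6-joint arm with a two-finger parallel gripper is mounted at the origin on a cart in front of the work surface, level with it; the furniture and walls round the work are solid. World frame = base frame: x ahead of the robot, y to its left, z up, the work surface at z = 0. Lengths are in m, angles in rad, forces in N, time in s.
With the tool pointing down it reaches from about 0.35 to 1 m from the base axis. Payload 7.1 kg.
Tool frame: the origin (TCP) lies between the finger pads; the fingertips stand 22 mm ahead of it and the grasp point (between the pads) lies 3 mm ahead of it; z points along the fingers, y is the line along which they close (so a half turn about z gives the same grasp; the last joint's range is limited). The gripper opens to 85 mm and grips with 20 to 120 N. Pads are 22 mm wide; open, the fingers measure 114 mm over their backs; the gripper's body (76 mm by 85 mm) begins 54 mm behind the grasp point. The pads swing forward as they close: fully open they stand 13 mm farther back than shut.
Start: joints at [1.224, 0.423, 1.63, -0, 1.089, -0.019], TCP at [0.201, 0.592, 0.253] pointing down, gripper open.
Joint ranges: [-3, 3], [-0.9, 2.11], [0.09, 2.58], [-1.31, 4.45], [0.11, 2.69], [-2.54, 2.54]. Speed limits (rad/s): [2.39, 2.39, 3.01, 3.14, 3.14, 3.14].

INTERFACE

Orientations are given as a rotation vector (axis times angle).
In Python, from rig import manip gives the robot as it stands. The module is installed in compiled form; this text tells all that it offers. Calls block until the motion is done:
- manip.move_to(position, orientation): joint-space move of the TCP to a pose.
- manip.servo_line(position, orientation=None, rate=0.15): straight line of the TCP; orientation=None keeps the orientation; rate is the mean speed in m/s.
- manip.set_joints(angles): joint-space move.
- manip.command_gripper(opening, f_grip=None): finger opening in m; f_grip is the grip in N (None keeps the last); returns when the fingers have stopped.
- manip.hold(seconds).
- manip.solve_ik(position, orientation): joint angles nearest the present ones, or None.
- manip.camera(name): name is "scene" or "top" or "wrist"; returns a dict with "image" (400x640x3 uint8, red, green, blue), "fx", "fy", "cx", "cy" (pixels), "cam_to_world" (4x4, takes a point from camera to world coordinates); the wrist camera has in their place "mount" (4x4, takes a point from camera to tool coordinates, whose origin is the TCP and whose axes are the flange's). Camera axes: x right, y down, z forward; pixel columns grow to the right and rows downward; lengths in m; the calibration is good to about 2 mm. A picture is of the moment at which its call begins: read the wrist's pose just before it. There is no depth.
A pose or a line that the arm cannot do raises manip.IKError and nothing moves.
- manip.sign_off(): hands the job in; it is judged then, once.
Readings, each from a call of its own:
- manip.get_time(): time.
- manip.get_joint_positions(): joint angles.
- manip.get_joint_vel(): joint speeds.
- manip.get_tau(): joint torques, N m.
- manip.get_position(): TCP position.
- manip.get_ee_rot(): TCP orientation.
- manip.get_contact_force(): force on the tool from outside, world axes, zero at the start.
- manip.get_torque(): the same for the moment, N m.
- manip.get_width(): finger opening in m.
- manip.get_grip_force(): force on a finger pad.
Only numpy, scipy, OpenCV 4.12 (cv2) and the standard library are available. Lean on these libraries where they do the work, as an engineer would, in place of code of your own. Each camera call takes 0.05 s, during which the arm holds its last target. There are 200 camera calls.

TASK

Put the four things that were left standing either side of the sink (the tall spice jar, the brown bottle, the small jar and the toothpick glass) back into the empty bays of the wooden spice rack, one in each, so that the whole row steps down in height without a break from the oil bottle at one end to the garlic bulb at the other. Set each one down gently, upright on the floor of its bay; do not drop them. Leave the oil bottle, the garlic and everything else as it stands.

Things in the scene. Friction and masses are not known exactly. Their poses are not given: they have to be found in the camera images.
- rack: Fixed light wooden rack right of the sink, 92 (x) x 505 (y) mm, origin under its centre, z up. Six bays in a row, centres x 0, y +-41.5, +-124.5, +-207.5 mm; each 76 mm clear in x and y, floor 10 mm up. Dividers 28 mm high, ends 50 mm; steel guard rods along front and back, x +-38, top 34 mm. Oil bottle and garlic are in the end bays, either way round; the four middle bays are empty.
- oil_bottle: Clear oil bottle with a blue cap, 70 mm across, 196 mm tall, the tallest of the row; it stands in one end bay of the rack (whichever end this time) and stays there. Origin at the centre of its underside, z up.
- garlic: Garlic bulb, about 60 mm across and 58 mm tall, the lowest of the row; it lies in the other end bay of the rack and stays there. Origin at the centre of its underside, z up.
- spice_jar: Tall straight spice jar with a wide red screw cap, round, 58 mm diameter, 159 mm tall, 0.11 to 0.23 kg. Starts upright on the worktop either side of the sink. Origin at the centre of its underside, z up. Grasp from above round its upper part.
- brown_bottle: Dark brown glass bottle with a narrower white screw cap, round, body 49 mm diameter, 137 mm tall, 0.13 to 0.27 kg. Starts upright on the worktop either side of the sink. Origin at the centre of its underside, z up. Grasp near the top of its straight body, 70 to 90 mm up (above that it narrows to a 29 mm cap, 119 to 137 mm up).
- small_jar: Small spice jar with a wide black cap, round, 44 mm diameter, 107 mm tall, 0.10 to 0.20 kg. Starts upright on the worktop either side of the sink. Origin at the centre of its underside, z up. Grasp from above round its upper part.
- pick_glass: Small clear glass full of wooden toothpicks that stick up out of it, round, 41 mm diameter, 79 mm tall to the tips of the picks, 0.04 to 0.09 kg. Starts upright on the worktop either side of the sink. Origin at the centre of its underside, z up. Grasp the glass itself near its rim, 55 mm up; the picks above it give no hold.
- can: Closed round food can, 76 mm diameter, 58 mm tall, standing between the rack and the back of the sink; a bystander. Origin at the centre of its underside.
- shaker: Steel flour shaker with wire handle, 73 mm diameter (102 mm over the handle), 106 mm tall, standing left of the sink; a bystander. Origin at the centre of its underside.

How it is judged:
At the end, for the whole second after the job is handed in: From the oil bottle's end: spice jar, brown bottle, small jar, toothpick glass, one per middle bay, within 20 mm of its centre along the row and 22 mm across, foot within 6 mm of the floor, upright within 0.12 rad, at rest. Oil bottle (upright) and garlic still in their end bays (x of oil_bottle in the frame of rack between -0.022 and 0.022 m and z of each of oil_bottle, spice_jar, brown_bottle, small_jar, pick_glass in the frame of rack below 0.016 m and angle between each of oil_bottle, spice_jar, brown_bottle, small_jar, pick_glass's own z axis and vertical below 0.12 rad and linear speed of each of oil_bottle, spice_jar, brown_bottle, small_jar, pick_glass below 0.02 m/s and x of spice_jar in the frame of rack between -0.022 and 0.022 m and x of brown_bottle in the frame of rack between -0.022 and 0.022 m and x of small_jar in the frame of rack between -0.022 and 0.022 m and x of pick_glass in the frame of rack between -0.022 and 0.022 m and z of garlic in the frame of rack between -0.05 and 0.06 m and x of garlic in the frame of rack between -0.04 and 0.04 m and ((y of oil_bottle in the frame of rack between 0.1875 and 0.2275 m and y of spice_jar in the frame of rack between 0.1045 and 0.1445 m and y of brown_bottle in the frame of rack between 0.0215 and 0.0615 m and y of small_jar in the frame of rack between -0.0615 and -0.0215 m and y of pick_glass in the frame of rack between -0.1445 and -0.1045 m and y of garlic in the frame of rack between -0.2375 and -0.1775 m) or (y of oil_bottle in the frame of rack between -0.2275 and -0.1875 m and y of spice_jar in the frame of rack between -0.1445 and -0.1045 m and y of brown_bottle in the frame of rack between -0.0615 and -0.0215 m and y of small_jar in the frame of rack between 0.0215 and 0.0615 m and y of pick_glass in the frame of rack between 0.1045 and 0.1445 m and y of garlic in the frame of rack between 0.1775 and 0.2375 m))); the robot touches nothing.
It fails at once if one of the four is dropped or flung (faster than 0.9 m/s while not in the fingers) ((linear speed of spice_jar above 0.9 m/s and contact force between the fingers and spice_jar below 0.05 N) or (linear speed of brown_bottle above 0.9 m/s and contact force between the fingers and brown_bottle below 0.05 N) or (linear speed of small_jar above 0.9 m/s and contact force between the fingers and small_jar below 0.05 N) or (linear speed of pick_glass above 0.9 m/s and contact force between the fingers and pick_glass below 0.05 N)).
It fails at once if a bystander (can, shaker) is pushed more than 30 mm (distance of any of can, shaker from where it was at the start of the episode above 0.03 m).
It fails at once if the oil bottle or the garlic is knocked over or taken out of its bay (angle between oil_bottle's own z axis and vertical above 0.5 rad or distance of oil_bottle from where it was at the start of the episode above 0.04 m or distance of garlic from where it was at the start of the episode above 0.05 m).
It also fails if it takes over 104 s, if anything falls off the work surface, if the arm or the gripper's body presses on something with over 40 N, if the wrist force passes 120 N, or if a joint passes its speed limit or range.

## Working session

There is one attempt and no reset: what is moved stays moved. The work goes in short steps, each a Python script; the robot and the scene stay as the last script left them, time stands still between calls to the robot, and variables do not carry over. Pictures are saved under pics/ and viewed, at most 14 in all, crops included, and the job is handed in when it is done.

```bash
mkdir -p pics; python3 - <<'E'
from rig import manip
import cv2,numpy as np
for n in("scene","top"):
    c=manip.camera(n);cv2.imwrite(f"pics/{n}0.png",c["image"][:,:,::-1])
    print(n,c["fx"],c["fy"],c["cx"],c["cy"]);print(np.round(c["cam_to_world"],4).tolist())
print(manip.get_ee_rot(),manip.get_time(),manip.get_width())
c=manip.camera("wrist");print(np.round(c["mount"],4).tolist(),c["fx"])
E
```

```text
scene 439.8156884379288 439.8156884379288 316.8684153377945 200.24133317118574
[[0.9986, -0.0486, 0.0199, 0.5435], [-0.0503, -0.7757, 0.6291, -1.0518], [-0.0151, -0.6292, -0.7771, 1.3187], [0.0, 0.0, 0.0, 1.0]]
top 438.7326961648984 438.7326961648984 311.6132160081812 195.558830073259
[[0.0154, -0.988, 0.1538, 0.3659], [-0.9996, -0.0112, 0.0275, -0.0665], [-0.0255, -0.1541, -0.9877, 1.3431], [0.0, 0.0, 0.0, 1.0]]
[-5.12538335e-01 -3.09926260e+00  2.06697425e-03] 0.1 0.08541738319922393
[[0.0001, -0.9495, -0.3137, 0.0803], [1.0, 0.0002, -0.0002, 0.0001], [0.0003, -0.3137, 0.9495, -0.1209], [0.0, 0.0, 0.0, 1.0]] 321.7142660090263
```

View pics/scene0.png

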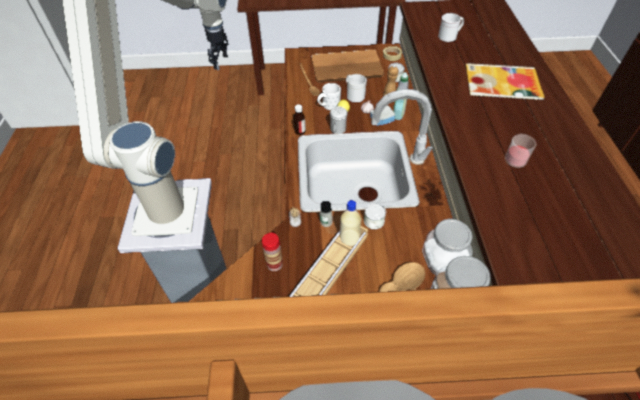

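View pics/top0.png

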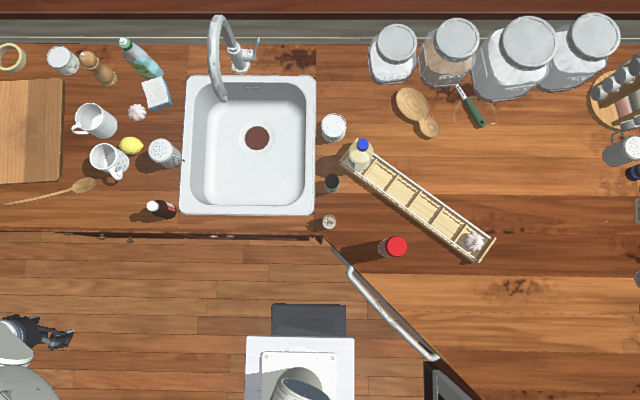

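The views show the rack running in the top picture from (345,155) to (490,255). The oil bottle is at its far/left end (362,150) and the garlic at its near/right end (473,241). Spice jar is at (395,247), small jar (332,182), pick glass (329,222) and brown bottle (160,208).

```bash
cat > h.py <<'E'
import cv2,numpy as np
from rig import manip
def ray(c,u,v):
    T=np.array(c["cam_to_world"]);d=T[:3,:3]@[(u-c["cx"])/c["fx"],(v-c["cy"])/c["fy"],1];return T[:3,3],d
def onz(c,u,v,z):
    o,d=ray(c,u,v);return (o+d*(z-o[2])/d[2])[:2]
def proj(c,p):
    T=np.array(c["cam_to_world"]);q=T[:3,:3].T@(np.array(p)-T[:3,3]);return c["fx"]*q[0]/q[2]+c["cx"],c["fy"]*q[1]/q[2]+c["cy"]
E
python3 - <<'E'
from h import *
c=manip.camera("top");s=manip.camera("scene");im=c["image"]
A=cv2.resize(im[130:270,310:500],None,fx=4.2,fy=4.2,interpolation=cv2.INTER_CUBIC)
cv2.imwrite("pics/t1.png",A[:,:,::-1])
B=cv2.resize(im[180:240,130:190],(400,400),interpolation=cv2.INTER_CUBIC)
C=cv2.resize(s["image"][90:150,280:340],(400,400),interpolation=cv2.INTER_CUBIC)
cv2.imwrite("pics/t2.png",np.hstack([B,C])[:,:,::-1])
cv2.imwrite("pics/t3.png",cv2.resize(s["image"][190:300,250:400],None,fx=5,fy=5,interpolation=cv2.INTER_CUBIC)[:,:,::-1])
h=cv2.cvtColor(im,cv2.COLOR_RGB2HSV)
def blob(m,box,name,z,cc=c):
    x0,y0,x1,y1=box;mm=np.zeros(m.shape,np.uint8);mm[y0:y1,x0:x1]=m[y0:y1,x0:x1]
    n,_,st,ce=cv2.connectedComponentsWithStats(mm)
    i=1+st[1:,4].argmax();print(name,st[i],ce[i].round(1),onz(cc,*ce[i],z).round(4))
H,S,V=h[...,0],h[...,1],h[...,2]
red=((H<5)|(H>174))&(S>150)&(V>120)
blob(red,(370,225,420,265),"spicecap",.159)
blob((V<60),(318,165,345,195),"smallcap",.107)
blob((V>200)&(S<50),(140,195,165,220),"browncap",.137)
blob((H>105)&(H<125)&(S>120),(350,130,380,160),"oilcap",.196)
blob((S<60)&(V>140),(455,225,490,255),"garlic",.03)
hs=cv2.cvtColor(s["image"],cv2.COLOR_RGB2HSV);H,S,V=hs[...,0],hs[...,1],hs[...,2]
blob(((H<5)|(H>174))&(S>150)&(V>90),(255,225,290,255),"spicecap s",.15,s)
for u,v in((329,222),(333,127),(165,152)):print(u,v,onz(c,u,v,.06).round(3))
E
```

```text
spicecap [387 236  20  21 321] [396.5 246.1] [ 0.4163 -0.2624]
smallcap [326 174  12  14 120] [331.6 181.2] [ 0.6005 -0.0887]
browncap [147 200  11  10  86] [151.9 204.8] [0.5223 0.4141]
oilcap [358 139  11  12 101] [362.6 144.2] [ 0.6857 -0.1694]
garlic [466 232  18  20 250] [474.4 241.1] [ 0.4396 -0.5129]
spicecap s [261 232  19  19 277] [270.2 241.4] [ 0.4166 -0.2648]
329 222 [ 0.488 -0.083]
333 127 [ 0.777 -0.092]
165 152 [0.694 0.416]
```

View pics/t1.png

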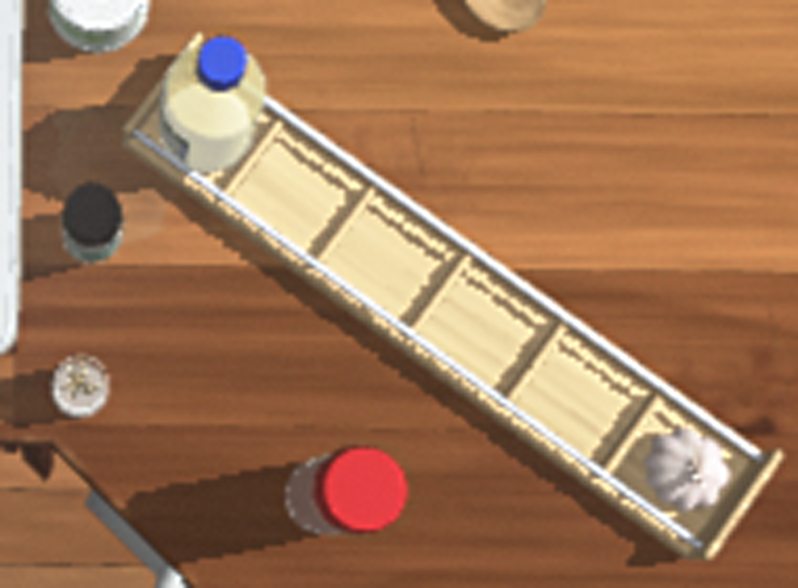

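View pics/t2.png

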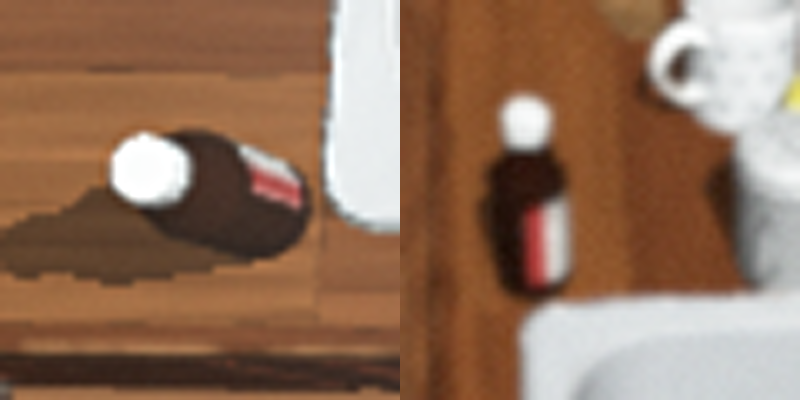

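View pics/t3.png

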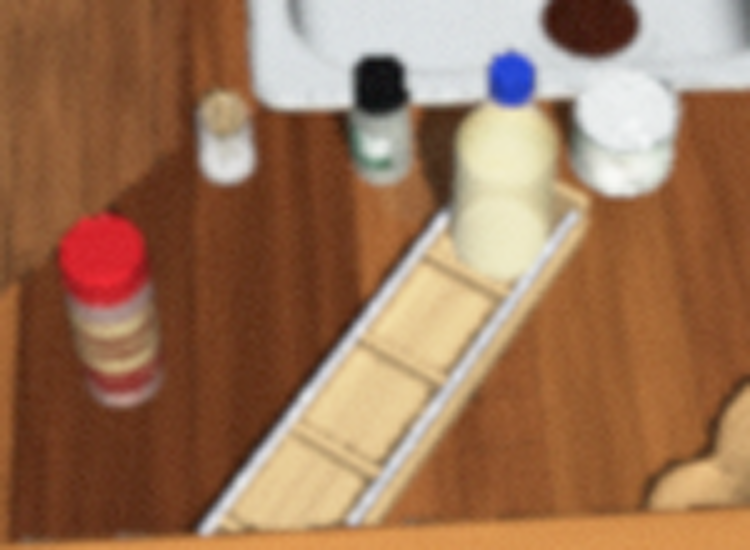

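Crops show the rack (rods running from (130,135) to (700,545) and from (265,97) to (762,455) in the enlarged crop), all four objects upright, and the brown bottle well clear of the shaker. Next I fit the rack.

```bash
python3 - <<'E'
from h import *
c=manip.camera("top");s=manip.camera("scene")
P=lambda u,v,z:onz(c,310+(u+.5)/4.2-.5,130+(v+.5)/4.2-.5,z)
f=[P(190,175,.033),P(700,545,.033)];b=[P(270,100,.033),P(762,457,.033)]
e=[P(782,455,.05),P(712,555,.05)];l=P(128,130,.05)
for q in(f,b):print("rod",np.degrees(np.arctan2(*(q[0]-q[1])[::-1])))
d=(f[0]-f[1]);d2=b[0]-b[1];yh=d/np.linalg.norm(d)+d2/np.linalg.norm(d2);yh/=np.linalg.norm(yh)
xh=np.array([yh[1],-yh[0]])
print("sep",(np.mean(b,0)-np.mean(f,0))@xh, "panel w",(e[0]-e[1])@xh)
cx=(np.mean(b,0)+np.mean(f,0))@xh/2
print("ends",np.mean(e,0)@yh,l@yh,"len",l@yh-np.mean(e,0)@yh)
cy=(np.mean(e,0)@yh+l@yh)/2
o=xh*cx+yh*cy;print("origin",o,"yaw yh",np.degrees(np.arctan2(yh[1],yh[0])))
for u,v in((255,155),(342,222),(437,292),(530,360),(628,433)):
    p=P(u,v,.028)-o;print("div",p@xh,p@yh)
for n,p in(("oil",onz(c,362.6,144.2,.19)),("garlic",onz(c,474.4,241.1,.03))):print(n,(p-o)@xh,(p-o)@yh)
for y in(.1245,.0415,-.0415,-.1245):print("bay",(o+yh*y).round(4))
# pick glass: two-view check with hue/texture centres
print("pick top",P(82,382,.07),P(80,386,.065)); S=lambda u,v,z:onz(s,250+(u+.5)/5-.5,190+(v+.5)/5-.5,z)
print("pick s",S(225,112,.072),"foot",S(228,170,.006));print("small s",S(382,65,.107),"small foot front edge",S(382,182,0))
print("brown s",onz(s,280+125/6.667-.5,90+112/6.667,.132), "foot",onz(s,280+133/6.667-.5,90+296/6.667,0))
print("small t",P(92,213,.107)); print("can",onz(c,334,121,.058),"sink edge r",P(20,300,0))
R=manip.get_ee_rot()
from scipy.spatial.transform import Rotation as Ro
print(Ro.from_rotvec(R).as_matrix().round(3).tolist())
E
```

```text
rod 53.7830932654274
rod 53.39080792432834
sep 0.07833370134102338 panel w 0.08599390544095553
ends -0.19109876604700568 0.30835118255977684 len 0.4994499486067825
origin [ 0.56197695 -0.34167331] yaw yh 53.58695059487788
div 0.0014927782815946308 0.1672928819045401
div -0.0008234925018456595 0.08804207460054327
div -0.0014444147357557792 0.0040651854870247745
div -0.0017340462655227491 -0.07676454757766052
div -0.0028197518293024116 -0.16126762418329355
oil -0.000939047213817641 0.21263588570335387
garlic 0.0032622490544806783 -0.21045196024751764
bay [ 0.6359 -0.2415]
bay [ 0.5866 -0.3083]
bay [ 0.5373 -0.3751]
bay [ 0.4881 -0.4419]
pick top [ 0.49106421 -0.08313421] [ 0.48874877 -0.08183617]
pick s [ 0.49323393 -0.09153298] foot [ 0.4917903  -0.09472508]
small s [ 0.60613013 -0.08354963] small foot front edge [ 0.60467153 -0.10821606]
brown s [0.52122652 0.41789187] foot [0.51955533 0.39240901]
small t [ 0.603141   -0.08840141]
can [ 0.79629714 -0.0952606 ] sink edge r [ 0.55793226 -0.03787302]
[[-0.947, 0.322, -0.0], [0.322, 0.947, -0.0], [-0.0, -0.0, -1.0]]
```

```bash
cat >> h.py <<'E'
from scipy.spatial.transform import Rotation as Ro
O=np.array([.5635,-.3397]);Y=np.array([.5936,.8048]);X=np.array([.8048,-.5936])
def rv(y):
    y=np.array(y)/np.linalg.norm(y);return Ro.from_matrix(np.c_[[-y[1],y[0],0],[y[0],y[1],0],[0,0,-1]]).as_rotvec()
def radial(p): a=np.arctan2(p[1],p[0]);return rv([-np.sin(a),np.cos(a)])
PL=rv(-X)
def go(p,z,R,v=.25):
    q=np.array([*p,z]);d=np.linalg.norm(q-manip.get_position())
    a=(Ro.from_rotvec(R)*Ro.from_rotvec(manip.get_ee_rot()).inv()).magnitude()
    manip.servo_line(q,R,rate=d/max(d/v,a/.8,.2))
def st(t): print(t,"t%.1f"%manip.get_time(),manip.get_position().round(4),"w%.4f F%.1f"%(manip.get_width(),manip.get_grip_force()),np.round(manip.get_contact_force(),1),flush=True)
def grasp(p,g,f,lift):
    R=radial(p);manip.command_gripper(.085);go(p,g+.003,R,.12)
    st("at");manip.command_gripper(0,f_grip=f);st("gripped")
    go(p,g+.003+lift,R,.15);st("lifted")
def place(bay,g,foot):
    """foot: carrying height of the object's foot above the worktop"""
    p=O+Y*bay;go(p,g+.003+foot,PL);go(p,g+.003+.016,PL,.12);manip.hold(.3)
    f0=manip.get_contact_force()[2];st("above")
    for dz in np.arange(.014,.0065,-.001):
        go(p,g+.003+dz,PL,.02)
        df=manip.get_contact_force()[2]-f0
        if df>2.5:break
    print("contact dz",dz,df);return p
def release(p,g,w,up=.12):
    z=manip.get_position()[2];manip.command_gripper(w);manip.hold(.2);st("open");go(p,z+up,PL,.2)
E
python3 - <<'E'
from h import *
p=np.array([.522,.416]);g=.086
print(manip.solve_ik([*(O+Y*.0415),.1],PL),manip.solve_ik([*(O+Y*.1245),.25],PL),manip.solve_ik([*(O-Y*.1245),.25],PL))
manip.move_to([*p,.26],radial(p));st("hover")
grasp(p,g,50,.15)
E
```

```text
None None None
hover t1.8 [0.5215 0.4164 0.2599] w0.0854 F0.0 [-0.3 -0.3 -0.7]
at t3.5 [0.5225 0.4164 0.0899] w0.0851 F0.0 [-0.8  0.   0.1]
gripped t4.0 [0.5225 0.4163 0.0898] w0.0462 F51.5 [0.6 0.6 4.3]
lifted t5.1 [0.5214 0.4155 0.2378] w0.0461 F51.4 [-0.4 -0.1 -1.8]
```

```bash
python3 - <<'E'
from h import *
print(manip.get_joint_positions().round(3))
for b in(.1245,.0415,-.0415,-.1245):
  p=O+Y*b
  for n in range(0,360,15):
    th=np.arctan2(*(-X)[::-1])+np.radians(n);r=[manip.solve_ik([*p,z],rv([np.cos(th),np.sin(th)])) for z in(.08,.3)]
    if all(x is not None for x in r):print(b,n,r[0].round(2)[[0,3,4,5]])
E
```

```text
[ 0.655  0.501  1.542  0.     1.101 -1.589]
0.1245 60 [-0.38  0.    0.85  2.35]
0.1245 75 [-0.38 -0.    0.85  2.09]
0.1245 90 [-0.38  0.    0.85  1.83]
0.1245 105 [-0.38 -0.    0.85  1.57]
0.1245 120 [-0.38 -0.    0.85  1.31]
0.1245 135 [-0.38  0.    0.85  1.04]
0.1245 150 [-0.38 -0.    0.85  0.78]
0.1245 165 [-0.38 -0.    0.85  0.52]
0.1245 180 [-0.38 -0.    0.85  0.26]
0.1245 195 [-0.38  0.    0.85 -0.  ]
0.1245 210 [-0.38 -0.    0.85 -0.27]
0.1245 225 [-0.38 -0.    0.85 -0.53]
0.1245 240 [-0.38  0.    0.85 -0.79]
0.1245 255 [-0.38 -0.    0.85 -1.05]
0.1245 270 [-0.38 -0.    0.85 -1.31]
0.1245 285 [-0.38 -0.    0.85 -1.57]
0.1245 300 [-0.38 -0.    0.85 -1.84]
0.1245 315 [-0.38  0.    0.85 -2.1 ]
0.1245 330 [-0.38 -0.    0.85 -2.36]
0.0415 45 [-0.5  -0.    0.82  2.49]
0.0415 60 [-0.5   0.    0.82  2.23]
0.0415 75 [-0.5  -0.    0.82  1.97]
0.0415 90 [-0.5   0.    0.82  1.71]
0.0415 105 [-0.5  -0.    0.82  1.45]
0.0415 120 [-0.5  -0.    0.82  1.18]
0.0415 135 [-0.5   0.    0.82  0.92]
0.0415 150 [-0.5  -0.    0.82  0.66]
0.0415 165 [-0.5  -0.    0.82  0.4 ]
0.0415 180 [-0.5  -0.    0.
[... 1152 characters left out ...]
 -0.    0.82  2.24]
-0.1245 60 [-0.75  0.    0.82  1.98]
-0.1245 75 [-0.75 -0.    0.82  1.72]
-0.1245 90 [-0.75  0.    0.82  1.46]
-0.1245 105 [-0.75 -0.    0.82  1.19]
-0.1245 120 [-0.75 -0.    0.82  0.93]
-0.1245 135 [-0.75  0.    0.82  0.67]
-0.1245 150 [-0.75 -0.    0.82  0.41]
-0.1245 165 [-0.75 -0.    0.82  0.15]
-0.1245 180 [-0.75 -0.    0.82 -0.11]
-0.1245 195 [-0.75  0.    0.82 -0.38]
-0.1245 210 [-0.75 -0.    0.82 -0.64]
-0.1245 225 [-0.75 -0.    0.82 -0.9 ]
-0.1245 240 [-0.75 -0.    0.82 -1.16]
-0.1245 255 [-0.75 -0.    0.82 -1.42]
-0.1245 270 [-0.75 -0.    0.82 -1.69]
-0.1245 285 [-0.75 -0.    0.82 -1.95]
-0.1245 300 [-0.75  0.    0.82 -2.21]
-0.1245 315 [-0.75  0.    0.82 -2.47]
```

```bash
sed -i 's/^PL=.*/PL=rv(X)/; s/^def radial.*/def radial(p): return rv(p)/' h.py; python3 - <<'E'
from h import *
c=manip.camera("wrist")
p=place(.0415,.086,.15);st("down")
cv2.imwrite("pics/w1.png",manip.camera("wrist")["image"][:,:,::-1])
cv2.imwrite("pics/t4.png",cv2.resize(manip.camera("scene")["image"][190:300,250:400],None,fx=5,fy=5)[:,:,::-1])
E
```

```text
above t10.5 [ 0.5883 -0.3064  0.1055] w0.0462 F51.4 [-0.1  0.4 -1.6]
contact dz 0.010000000000000004 5.761816309017789
down t12.3 [ 0.5882 -0.3064  0.0998] w0.0459 F52.1 [-1.6  1.3  4.1]
```

View pics/w1.png

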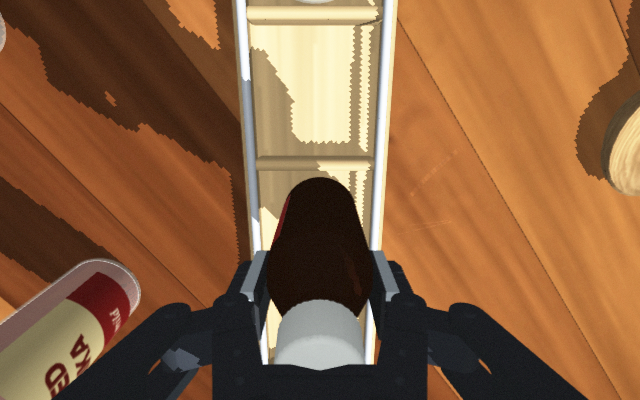

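View pics/t4.png

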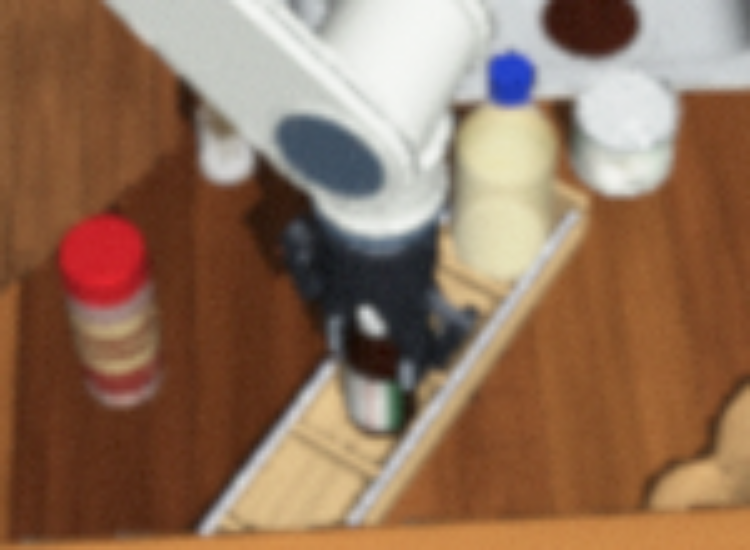

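The bottle meets the floor at exactly 10 mm, is upright, and stands in the second bay from the oil with the dividers at wrist rows 163 and 15. I'll release it and fetch the spice jar.

```bash
python3 - <<'E'
from h import *
b=O+Y*.0415
release(b,.086,.085,.15)
p=np.array([.4165,-.2635]);go(p,.25,radial(p))
grasp(p,.138,50,.09)
p=place(.1245,.138,.09);st("down")
cv2.imwrite("pics/w2.png",manip.camera("wrist")["image"][:,:,::-1])
E
```

```text
open t13.1 [ 0.5882 -0.3063  0.099 ] w0.0851 F0.0 [0.2 0.4 0.7]
at t16.1 [ 0.4169 -0.2638  0.1415] w0.0856 F0.0 [0.5 0.4 0.5]
gripped t16.5 [ 0.417  -0.2638  0.1422] w0.0554 F51.6 [-2.2  1.3  8.7]
lifted t17.2 [ 0.416  -0.2632  0.2303] w0.0555 F53.1 [-0.9  0.4 -1.6]
above t19.4 [ 0.6377 -0.2396  0.1578] w0.0550 F53.1 [ 0.   1.2 -1.6]
contact dz 0.011000000000000003 4.108875806912387
down t20.8 [ 0.6376 -0.2396  0.1524] w0.0556 F53.5 [-1.2  0.3  2.5]
```

View pics/w2.png

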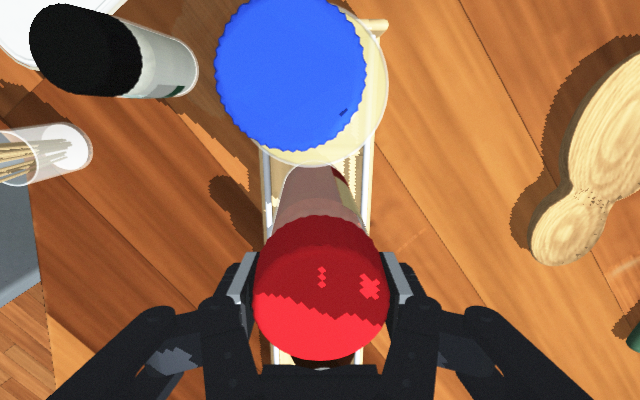

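Spice jar is centred between the rods at contact, next to the oil bottle (blue cap, not touched). Next is the small jar.

```bash
python3 - <<'E'
from h import *
release(O+Y*.1245,.138,.085,.13)
p=np.array([.603,-.087]);go(p,.28,radial(p))
grasp(p,.088,45,.19)
p=place(-.0415,.088,.19);st("down")
cv2.imwrite("pics/w3.png",manip.camera("wrist")["image"][:,:,::-1])
E
```

```text
open t21.4 [ 0.6374 -0.2395  0.152 ] w0.0851 F0.0 [ 0.4  0.7 -0.6]
at t24.9 [ 0.6035 -0.0871  0.0917] w0.0849 F0.0 [-0.1 -0.1  0.8]
gripped t25.4 [ 0.6032 -0.0869  0.0917] w0.0407 F45.3 [-1.7  1.6  5.6]
lifted t26.8 [ 0.6024 -0.0869  0.2799] w0.0403 F45.6 [-1.   0.5 -1.4]
above t30.1 [ 0.539  -0.3732  0.1073] w0.0404 F45.6 [ 0.2  0.6 -1.6]
contact dz 0.010000000000000004 7.73936200615128
down t31.9 [ 0.539  -0.3731  0.1018] w0.0404 F46.4 [-1.7  1.4  6.1]
```

View pics/w3.png

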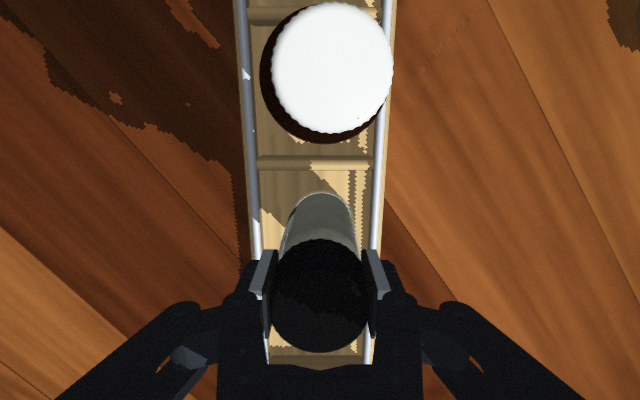

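Small jar is centred in its bay at floor contact, and the brown bottle (white cap at (332,67)) still stands. I'll release, then check the rack from above and look at the glass from a hover.

```bash
python3 - <<'E'
from h import *
release(O-Y*.0415,.088,.085,.15)
p=np.array([.490,-.084]);go(p,.22,radial(p));manip.hold(.3)
pos=manip.get_position();R=Ro.from_rotvec(manip.get_ee_rot()).as_matrix()
c=manip.camera("wrist");T=np.eye(4);T[:3,:3]=R;T[:3,3]=pos;c["cam_to_world"]=T@c["mount"]
im=c["image"].copy()
for z in(.055,.0):print("predicted",z,proj(c,[*p,z]))
for a in np.linspace(0,6.28,40):
    u,v=proj(c,[p[0]+.0205*np.cos(a),p[1]+.0205*np.sin(a),.06]);cv2.circle(im,(int(u),int(v)),1,(0,255,0),-1)
t=cv2.resize(manip.camera("top")["image"][130:270,310:500],None,fx=2.8,fy=2.8)
cv2.imwrite("pics/w4.png",np.vstack([im[:,50:582][:, :],t])[:600,:,::-1] if False else im[:,:,::-1]);cv2.imwrite("pics/t5.png",t[:,:,::-1])
E
```

```text
open t32.6 [ 0.5389 -0.3731  0.101 ] w0.0850 F0.0 [0.  0.1 0.3]
predicted 0.055 (np.float64(318.7658065642007), np.float64(185.48284605374812))
predicted 0.0 (np.float64(318.8331781147193), np.float64(171.7794833762701))
```

View pics/w4.png

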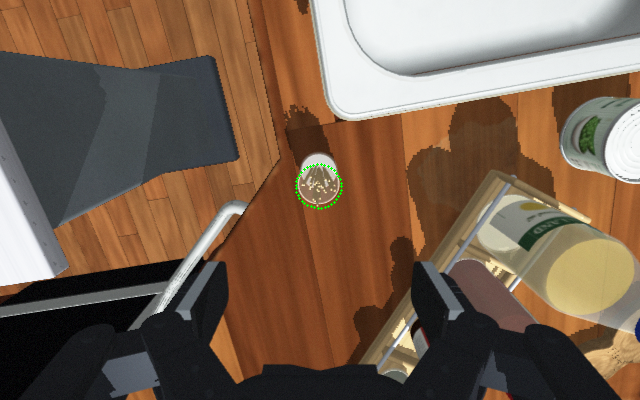

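View pics/t5.png

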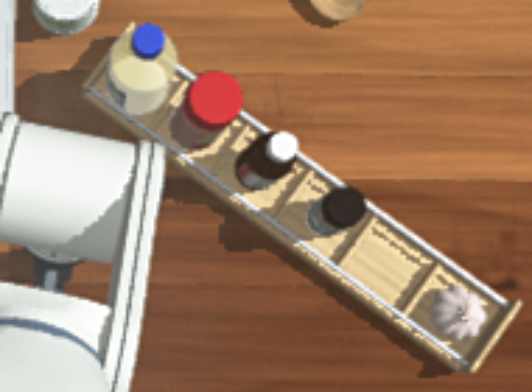

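The drawn rim (centre (319,185)) fits the glass, and the rack row looks right from above. Last one:

```bash
python3 - <<'E'
from h import *
p=np.array([.490,-.084])
grasp(p,.052,30,.15)
p=place(-.1245,.052,.15);st("down")
if manip.get_width()>.03:
    release(p,.052,.085,.2)
go([.42,-.2],.35,PL,.3);manip.hold(.5);st("away")
c=manip.camera("top");im=c["image"];h=cv2.cvtColor(im,cv2.COLOR_RGB2HSV);H,S,V=h[...,0],h[...,1],h[...,2]
t=cv2.resize(im[130:270,310:500],None,fx=4.2,fy=4.2,interpolation=cv2.INTER_CUBIC)
cv2.imwrite("pics/t6.png",t[:,:,::-1])
for n,m,b,z in(("spice",((H<5)|(H>174))&(S>150)&(V>120),.1245,.169),("brown",(V>200)&(S<50),.0415,.147),("small",V<60,-.0415,.117)):
    u,v=map(int,proj(c,[*(O+Y*b),z]));mm=np.zeros(m.shape,np.uint8);mm[v-13:v+14,u-13:u+14]=m[v-13:v+14,u-13:u+14]
    k,_,s,ce=cv2.connectedComponentsWithStats(mm);i=1+s[1:,4].argmax();q=onz(c,*ce[i],z)-O-Y*b;print(n,s[i],"err x,y",(q@X).round(4),(q@Y).round(4))
E
```

```text
at t37.0 [ 0.4905 -0.0841  0.0556] w0.0847 F0.0 [ 0.8  0.5 -0.4]
gripped t37.5 [ 0.4902 -0.084   0.0554] w0.0379 F29.7 [-1.1  0.5  5.5]
lifted t38.6 [ 0.4894 -0.0839  0.2042] w0.0380 F30.1 [-0.2 -0.  -0.6]
above t41.8 [ 0.4898 -0.4401  0.0715] w0.0377 F30.1 [-0.7 -0.7 -0.6]
contact dz 0.010000000000000004 7.119658054988163
down t43.5 [ 0.4897 -0.44    0.0655] w0.0376 F30.7 [-1.2  2.1  6.5]
open t44.3 [ 0.4896 -0.4399  0.065 ] w0.0847 F0.0 [-0.6 -0.5  0.2]
away t47.0 [ 0.42   -0.2002  0.3498] w0.0853 F0.0 [ 0.3  0.1 -0.6]
spice [378 155  19  19 287] err x,y -0.0012 0.0014
brown [407 177  17  14  88] err x,y 0.0057 -0.0009
small [425 197  15  14 165] err x,y -0.0027 0.0015
```

View pics/t6.png

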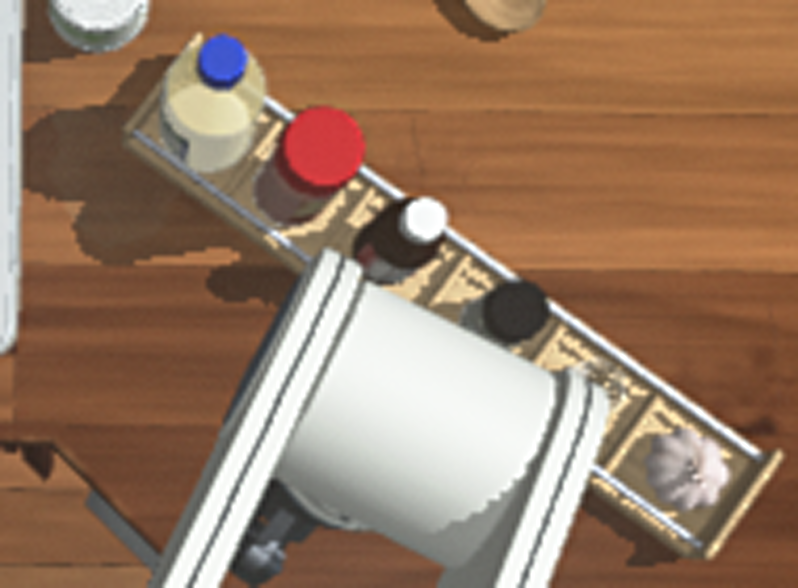

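The jars stand in their bays, but the arm half hides the glass, so I'll move it clear for one last look.

```bash
python3 - <<'E'
from h import *
p=[.45,.15];manip.move_to([*p,.35],radial(p));manip.hold(.5)
t=cv2.resize(manip.camera("top")["image"][130:270,310:500],None,fx=4.2,fy=4.2,interpolation=cv2.INTER_CUBIC)
cv2.imwrite("pics/t7.png",t[:,:,::-1]);st("clear")
E
```

```text
clear t48.9 [0.4501 0.1499 0.35  ] w0.0851 F0.0 [ 0.2 -0.   0. ]
```

View pics/t7.png

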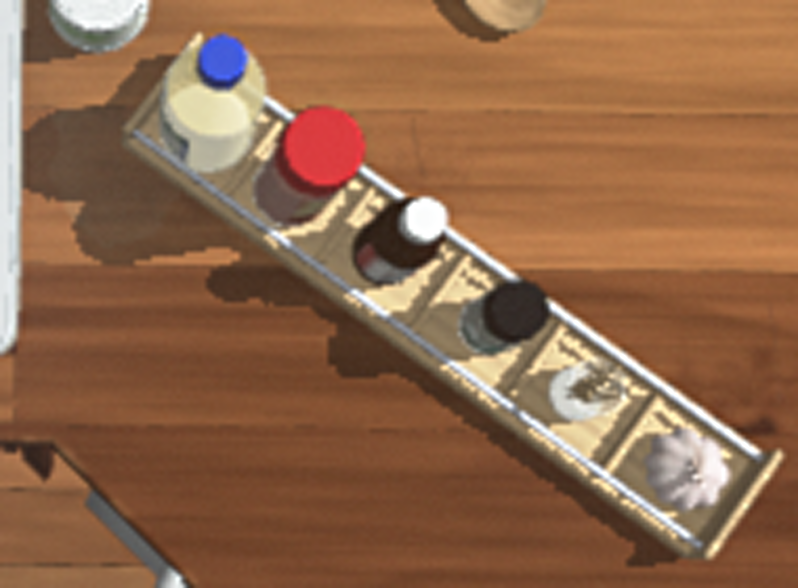

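All six stand in order, each upright in its own bay; the glass is at crop (585,390).

```bash
python3 -c "
from rig import manip
print(manip.sign_off())"
```

```text
the job is handed in; nothing more can be done
None
```

The spice jar, brown bottle, small jar and toothpick glass stand upright in the four middle bays, stepping down from the oil bottle to the garlic, and the job was handed in at about 49 s; sign-off returned no verdict.

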